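# Read the code label on a power brick with the hand scanner and park the scanner

### The job

Pick up the hand scanner, point its window end square at the middle of the code label on the power brick and hold it still, with the window about 10 cm from the label, for a second and a half. The brick is the thick block on one of the two sloping stands; do not read the label on the thin flat USB hub on the other. Then lay the scanner on its side, lengthwise in both saddles of the empty cradle and either way round, let go, and leave the mouse, the tape roll and the cup where they are.

Things in the scene. Friction and masses are not known exactly. Their poses are not given: they have to be found in the camera images.
- scanner: hand scanner, 183 long, 0.13-0.22 kg, lying on its side, z up. Origin: middle of its underside. Length along y: black head at -y (y -91 to 9, x -27 to 21, 34 thick), red window on its end; rounded grey grip at +y (to y 91, 28 thick, slightly bent). Beam leaves the window along -y. Grasp across the head's 48 mm at about x -3, y -25, mid-height 17; small orange trigger at +x near y 0
- scanner_window (a point): centre of the scanner's red window, at (-3, -91, 17) mm in the scanner's frame and with the scanner's axes: the beam runs along this frame's -y, so the label's centre should lie at x 0, z 0, y about -100 mm
- brick_label: white label 42 x 24 mm with black bars on the face of the power brick (black, 123 x 47, 30 thick, fixed on its stand). Origin: label centre, about 80 mm above the bench. z: out of the label, towards the robot side and rising 35 degrees above level, so the beam must dip 35 degrees to meet it squarely; y: along its 42 mm length, level; x: up the slope
- hub_label: the same kind of label on the face of the thin USB hub (black, 100 x 32, 14 thick, fixed on the other stand); centre about 71 mm above the bench, axes as for the brick's label. Not to be read
- brick_stand: fixed bent-sheet aluminium stand that carries the brick: base 125 (x) x 150 (y) mm, 4 thick; face 150 wide, 55 degrees from level, facing -x; top edge about 115 mm high. Origin: on the bench, under the middle; -x is its front
- hub_stand: fixed aluminium stand of the same size and shape, which carries the USB hub; origin and axes as for the brick's stand
- cradle: fixed empty cradle: dark steel base 170 (x) x 100 (y), 6 thick, with two grey U-shaped saddles at x -62 and +62, each 22 long in x, 80 clear between its side cheeks in y. Rubber pads at height 31 (the scanner's underside rests there), cheek tops at 49; 102 clear between saddles for the fingers. The scanner lies along x. Origin: centre of the underside
- mouse: black computer mouse, 56 x 104 x 37 mm, loose bystander; origin: middle of its underside
- tape: small roll of black tape lying flat, 53 mm across, 19 high, loose bystander; origin: middle of its underside
- cup: white-grey tapered cup, 72 mm across, 90 high, loose bystander; origin: middle of its underside

How it is judged:
By the outcome, as a careful person would: the job done as asked, in the order asked, and still so for the second after the job is handed in, with the robot touching nothing.
It also fails if it takes over 54 s, if anything falls off the work surface, if the arm or the gripper's body presses on something with over 40 N, if the wrist force passes 120 N, or if a joint passes its speed limit or range.

### The arm

A 7-joint arm with a two-finger parallel gripper is mounted at the origin on a cart in front of the work surface, level with it; the furniture and walls round the work are solid. World frame = base frame: x ahead of the robot, y to its left, z up, the work surface at z = 0. Lengths are in m, angles in rad, forces in N, time in s.
With the tool pointing down it reaches from about 0.4 to 0.925 m from the base axis. Payload 5.6 kg.
Tool frame: the origin (TCP) lies at the very end of the fingers, on their centre line; the grasp point (between the pads) lies 19 mm behind it; z points along the fingers, y is the line along which they close (so a half turn about z gives the same grasp; the last joint's range is limited). The gripper opens to 85 mm and grips with 20 to 120 N. Pads are 22 mm wide; open, the fingers measure 114 mm over their backs; the gripper's body (76 mm by 85 mm) begins 54 mm behind the grasp point. The pads swing forward as they close: fully open they stand 13 mm farther back than shut.
Start: joints at [1.284, 0.468, -0.012, 1.603, 0.006, 1.071, -0.056], TCP at [0.157, -0.631, 0.231] pointing down, gripper open.
Joint ranges: [-2.53, 2.53], [-0.31, 2.02], [-1.57, 1.55], [0.28, 2.44], [-1.29, 4.43], [0.15, 1.84], [-2.92, 2.92]. Speed limits (rad/s): [2.57, 2.57, 3.14, 3.14, 3.14, 3.14, 3.14].

### API

Orientations are given as [roll, pitch, yaw] about the fixed x, y, z axes, in that order (R = Rz(yaw) Ry(pitch) Rx(roll)).
In Python, from plant import ctrl gives the robot as it stands.
- The arm moves only by the shell command python3 shift.py 'ROWS' [OPENING] [FORCE]. ROWS is 1 to 10 rows, one to a line, with the numbers parted by spaces; each row has 4 numbers: dx, dy, dz in m, then a turn about the tool's z in rad; each row shifts and turns the commanded pose from where the row before left it, along the tool's axes as they then stand; what a row does not reach is not made up. A row lasts 1/10 s, in which the tool goes at most 0.05 m and 0.15 rad, less where a joint would pass 70% of its speed; a pose out of reach is approached as far as the arm can. OPENING is the opening from 0.0 (shut) to 1.0 (fully open), set as the command begins (- or left out keeps the last). The fingers move at their own pace and stop on an object; FORCE is the grip in N (left out, the last holds). Time passes only in rows, so rows that do not move let the fingers close. It prints the time, the measured TCP pose, the force, the opening and the grip force at its end. Input that does not fit is refused with a message, and nothing moves.
- ctrl.get_state(): the state, without advancing time (a new reading comes with each control period).
- ctrl.grab_frame(name): name is "scene" or "side" or "wrist"; returns a dict with "color" (480x640x3 uint8, blue, green, red), "z_map" (480x640 float32, m along the optical axis (not along the pixel's ray), 0 where there is no reading), "mtx" (3x3 intrinsics, pixels), "pose" (4x4, takes a point from camera to world coordinates). Camera axes: x right, y up, looking along -z (the intrinsics and any distortion apply to the point x, -y, -z); pixel columns grow to the right and rows downward; lengths in m; the calibration is good to about 2 mm. The wrist camera is an equidistant fisheye: a pixel r from the principal point sees the ray r / f radians off the axis. A picture is of the moment at which its call begins.
- ctrl.finish_job(): hands the job in; it is judged then, once.
The state is a dict: "t": time; "joint_positions": joint angles; "qd": joint speeds; "joint_torque": joint torques, N m; "tool_pos": TCP position; "ee_rot": TCP orientation; "force": force on the tool from outside, world axes, zero at the start; "wrist_torque": the same for the moment, N m; "opening": opening from 0.0 (shut) to 1.0 (fully open); "grip_force": force on a finger pad.
Only numpy, scipy, OpenCV 4.12 (cv2) and the standard library are available. Lean on these libraries where they do the work, as an engineer would, in place of code of your own. Each camera call takes 0.05 s, during which the arm holds its last target. There are 200 camera calls.

## Working session

There is one attempt and no reset: what is moved stays moved. The work goes in short steps, Python scripts to look and compute and a shell command to move; the robot and the scene stay as the last step left them, time stands still between calls to the robot, and variables do not carry over. Pictures are saved under pics/ and viewed, at most 10 in all, crops included, and the job is handed in when it is done.

```bash
ls; mkdir -p pics
python3 - <<'E'
from plant import ctrl
import cv2,pickle,numpy as np
for n in ("scene","side"):
    f=ctrl.grab_frame(n); pickle.dump(f,open(f'pics/{n}.pkl','wb')); cv2.imwrite(f'pics/{n}0.png',f['color']); print(n,f['mtx'].tolist(),np.round(f['pose'],3).tolist(),(f['z_map']>0).mean(), [k for k in f])
s=ctrl.get_state();print(s)
E
```

```text
pics
plant.py
shift.py
scene [[575.3542481500438, 0.0, 319.4327780098261], [0.0, 575.3542481500438, 248.08531385953103], [0.0, 0.0, 1.0]] [[-0.522, 0.626, -0.58, -0.237], [-0.853, -0.385, 0.352, 0.48], [-0.003, 0.678, 0.735, 1.063], [0.0, 0.0, 0.0, 1.0]] 0.9961458333333333 ['color', 'z_map', 'mtx', 'pose']
side [[483.27899007446587, 0.0, 321.69017697699354], [0.0, 483.27899007446587, 236.14428093482496], [0.0, 0.0, 1.0]] [[-1.0, 0.005, 0.013, 0.585], [0.009, -0.452, 0.892, 1.076], [0.011, 0.892, 0.452, 0.617], [0.0, 0.0, 0.0, 1.0]] 0.9212434895833334 ['color', 'z_map', 'mtx', 'pose']
{'t': 0.1, 'joint_positions': array([ 1.28398985,  0.46828938, -0.01164098,  1.60354154,  0.00598159,
        1.07136197, -0.05630505]), 'qd': array([-0.00121773, -0.00077046,  0.00082251, -0.00188134, -0.00150663,
        0.00081511, -0.00054739]), 'joint_torque': array([ 1.31588087e-03, -5.33525419e+01,  2.15571915e-02, -2.51966625e+01,
        1.14770886e-02,  4.31153399e-03,  2.83604317e-05]), 'tool_pos': array([ 0.15675321, -0.63030456,  0.23042926]), 'ee_rot': array([-3.14002931e+00,  8.03890873e-05,  2.43762326e-01]), 'force': array([ 0.27936761, -0.09451908,  0.01396709]), 'wrist_torque': array([ 0.03191033, -0.0152692 , -0.04254214]), 'grip_force': 0.0, 'opening': 0.9978214095806062}
```
View pics/scene0.png

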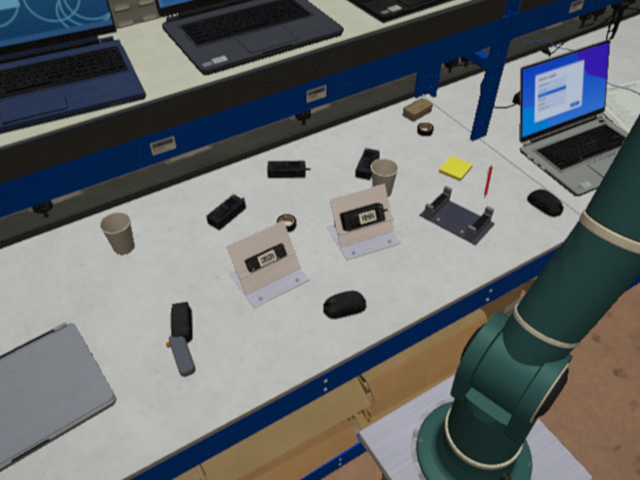

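View pics/side0.png

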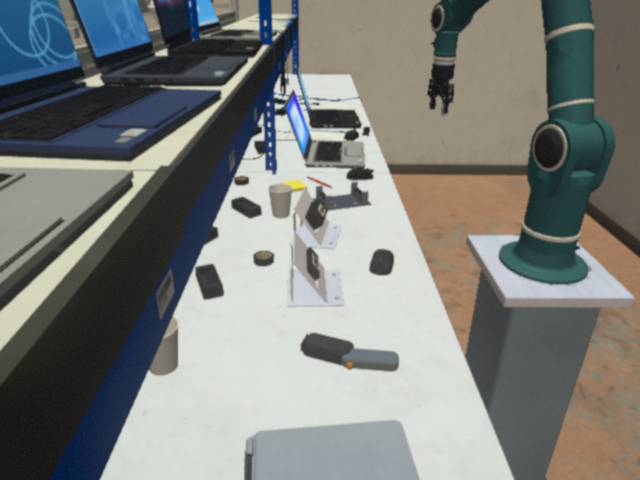

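The scene view shows the scanner at (181,338), head up at (181,320) and grip at (182,357), with the trigger at (169,344). Labelled stands are at (265,258) and (362,215), and the second block looks thicker. The empty cradle is at (457,213), and the mouse at (345,304) lies near the path. The side view shows the scanner at (350,352), with its head to the left (far from the robot).

Create h.py:
```python
import numpy as np,cv2,pickle
from scipy.spatial.transform import Rotation as Ro
def cloud(f):
    K=f['mtx'];z=f['z_map'];v,u=np.mgrid[:480,:640]
    P=np.stack([(u-K[0,2])/K[0,0]*z,-(v-K[1,2])/K[1,1]*z,-z],-1)
    return P@f['pose'][:3,:3].T+f['pose'][:3,3]
def ray(f,uv,z):
    K=f['mtx'];d=np.array([(uv[0]-K[0,2])/K[0,0],-(uv[1]-K[1,2])/K[1,1],-1])
    d=f['pose'][:3,:3]@d;o=f['pose'][:3,3];return o+d*(z-o[2])/d[2]
def tri(fs,uvs):
    A=np.zeros((3,3));b=np.zeros(3)
    for f,uv in zip(fs,uvs):
        o=f['pose'][:3,3];d=ray(f,uv,0)-o;d/=np.linalg.norm(d);M=np.eye(3)-np.outer(d,d);A+=M;b+=M@o
    return np.linalg.solve(A,b)
```

Run:
```python
from h import *
np.set_printoptions(precision=4,suppress=True)
S=pickle.load(open('pics/scene.pkl','rb'));D=pickle.load(open('pics/side.pkl','rb'))
def blob(m,roi):
    x0,y0,x1,y1=roi;mm=np.zeros((480,640),np.uint8);mm[y0:y1,x0:x1]=m[y0:y1,x0:x1]
    n,l,st,c=cv2.connectedComponentsWithStats(mm);i=1+np.argmax(st[1:,4]);return l==i,c[i]
for f,nm,rois in ((S,'scene',dict(scan=(150,290,215,390),A=(230,225,305,290),B=(328,185,395,245),cr=(410,180,500,245),mouse=(320,285,370,325),cupA=(98,205,138,260),cupB=(368,155,400,200))),(D,'side',dict(scan=(290,320,410,380),A=(290,235,335,295),B=(300,185,335,230),cr=(305,175,375,215)))):
    P=cloud(f);g=cv2.cvtColor(f['color'],cv2.COLOR_BGR2GRAY)
    print(nm,'bench z',P[300,100] if nm=='scene' else P[400,200])
    for k,r in rois.items():
        x0,y0,x1,y1=r
        if k=='scan':
            m,c=blob((g<130)&(P[...,2]>0.008)|(g<60),r);Q=P[m];H=P[m&(g<60)]
            rc=cv2.minAreaRect(Q[:,:2].astype(np.float32))
            print(k,m.sum(),c,'rect',rc,cv2.boxPoints(rc).tolist(),'headmean',H.mean(0),'zmax',Q[:,2].max(),np.percentile(Q[:,2],[50,90]))
            rc=cv2.minAreaRect(H[:,:2].astype(np.float32));print(' head',rc)
        elif k in'AB':
            m,c=blob((g<70),r); Q=P[m]
            hull=cv2.convexHull(np.argwhere(m)[:,::-1].astype(np.int32));hm=np.zeros((480,640),np.uint8);cv2.fillConvexPoly(hm,hull,1)
            Q=P[hm>0]
            w,_=blob((g>130)&(cv2.erode(hm,np.ones((5,5)))>0),r)
            lr=np.argwhere(cv2.morphologyEx(w.astype(np.uint8),cv2.MORPH_CLOSE,np.ones((7,7)))>0)[:,::-1]
            # label by closing of bright in hull
            wm=cv2.morphologyEx(((g>110)&(cv2.erode(hm,np.ones((7,7)))>0)).astype(np.uint8),cv2.MORPH_CLOSE,np.ones((5,5)))
            W,cw=blob(wm>0,r);rr=cv2.minAreaRect(np.argwhere(W)[:,::-1].astype(np.float32))
            n=np.linalg.svd(P[W]-np.median(P[W],0),full_matrices=False)[2][2]
            print(k,'label px',rr,W.sum(),'xyz',np.median(P[W],0),'n',n)
            st=P[y0:y1,x0:x1].reshape(-1,3);st=st[st[:,2]>0.02];print('  max h',st[:,2].max(),'dark span',Q.max(0)-Q.min(0))
        else:
            q=P[y0:y1,x0:x1].reshape(-1,3);q=q[(q[:,2]>(0.004 if k!='cr' else 0.03))&(q[:,2]<.12)]
            print(k,len(q),q.min(0),q.max(0),np.median(q,0))
            if k=='cr':
                m,c=blob(((P[...,2]>0.003)&(P[...,2]<0.06)&(g<140)),r)
                print('  base rect',cv2.minAreaRect(P[m][:,:2].astype(np.float32)))
                b=(P[...,2]>0.035)&(P[...,2]<.06);b[:y0]=0;b[y1:]=0;b[:,:x0]=0;b[:,x1:]=0
                n,l,s,cc=cv2.connectedComponentsWithStats(b.astype(np.uint8))
                for i in range(1,n):
                    if s[i,4]>8: print('   blob',s[i,4],cc[i],P[l==i].mean(0),P[l==i].max(0),P[l==i].min(0))
```

```text
scene bench z [0.7263 0.4918 0.0026]
scan 1420 [181.5394 337.5162] rect ((0.19067609310150146, 0.4346490800380707), (0.07046949118375778, 0.8565464019775391), 79.17472839355469) [[-0.2365933656692505, 0.48047730326652527], [0.6047103404998779, 0.31960538029670715], [0.6179455518722534, 0.3888208568096161], [-0.223358154296875, 0.5496927499771118]] headmean [0.5403 0.3592 0.0341] zmax 1.0625721837356918 [0.0289 0.0342]
 head ((0.18788808584213257, 0.4270752966403961), (0.05237998068332672, 0.8540498614311218), 79.31993103027344)
A label px ((266.4000244140625, 256.8000183105469), (5.366563320159912, 17.8885440826416), 63.43495178222656) 84 xyz [0.5857 0.123  0.0739] n [-0.9175 -0.0246  0.3971]
  max h 1.0625721837356918 dark span [0.8444 0.4042 1.0089]
B label px ((367.03216552734375, 216.44039916992188), (9.674046516418457, 16.66617774963379), 73.3007583618164) 161 xyz [ 0.5673 -0.1433  0.0798] n [-0.8181  0.1201  0.5624]
  max h 1.0625721837356918 dark span [0.8455 0.6889 1.0151]
cr 387 [ 0.4143 -0.4561  0.03  ] [ 0.5817 -0.3158  0.0538] [ 0.4586 -0.3904  0.0353]
  base rect ((0.498
[... 858 characters left out ...]
((0.5111753344535828, 0.6986205577850342), (0.17400354146957397, 0.7483446002006531), 2.0696604251861572) [[0.410717248916626, 1.0694067478179932], [0.43774333596229553, 0.32155030965805054], [0.6116334199905396, 0.3278343677520752], [0.5846073627471924, 1.075690746307373]] headmean [0.5555 0.3847 0.0138] zmax 0.6166304161368549 [0.0275 0.0339]
 head ((0.5555101633071899, 0.3847053050994873), (0.005580524913966656, 0.0), -177.7115478515625)Traceback (most recent call last):
  File "<stdin>", line 21, in <module>
  File "<stdin>", line 6, in blob
    return _wrapfunc(a, 'argmax', axis=axis, out=out, **kwds)
    return bound(*args, **kwds)
ValueError: attempt to get argmax of an empty sequence
```

Run:
```python
from h import *
S=pickle.load(open('pics/scene.pkl','rb'))['color'];D=pickle.load(open('pics/side.pkl','rb'))['color']
a=cv2.resize(S[180:300,225:505],None,fx=2.85,fy=2.85,interpolation=3)[:340,:798]
b=cv2.resize(D[175:305,250:410],None,fx=2,fy=2,interpolation=3)
c=cv2.resize(S[295:385,140:220],None,fx=2.8,fy=2.8,interpolation=3)
o=np.zeros((600,800,3),np.uint8);o[:a.shape[0],:a.shape[1]]=a;o[340:600,:320]=b;o[345:597,330:554]=c
cv2.imwrite('pics/crop.png',o)
```

```text
(no output)
```

View pics/crop.png

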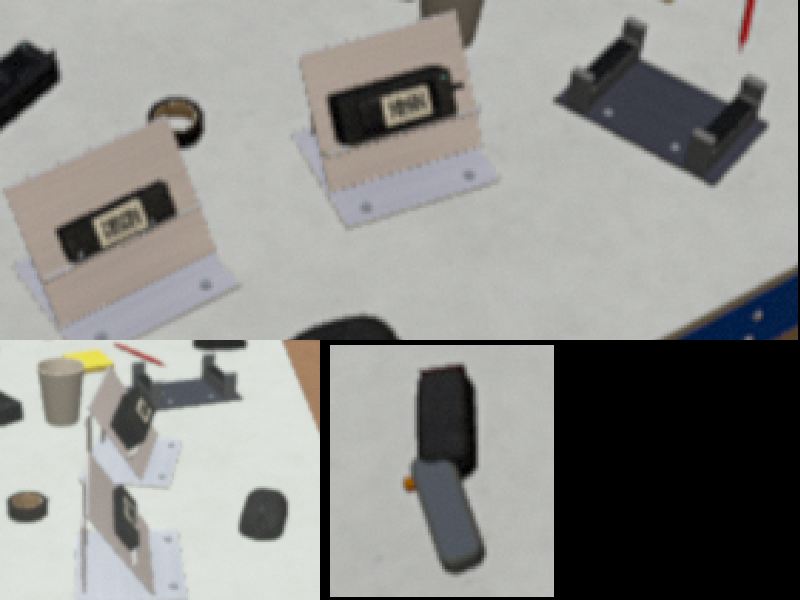

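Top crop: the brick (thick) is on the right stand, with its label centre at about scene px (368,217). The hub is on the left stand. The cradle's saddles stand at crop (607,70) and (728,125). Bottom right: the scanner's head and window point away from the robot, and the trigger is to the left.

Run:
```python
from h import *
np.set_printoptions(precision=4,suppress=True)
S=pickle.load(open('pics/scene.pkl','rb'));D=pickle.load(open('pics/side.pkl','rb'))
print('label tri',tri([S,D],[(367.8,217.5),(321.5,209.5)]))
f0,f1,b0=[ray(S,((x)/2.85+225,y/2.85+180),.004) for x,y in((348,228),(499,181),(292,133))]
e=f0-f1;print('front edge',f0,f1,np.linalg.norm(e),'yaw of +x',np.arctan2(-e[0],e[1]), 'side', np.linalg.norm(b0-f0),np.arctan2(*(b0-f0)[1::-1]))
for f,roi in((S,(328,185,400,245)),(D,(285,180,340,235))):
    P=cloud(f);g=cv2.cvtColor(f['color'],cv2.COLOR_BGR2GRAY);x0,y0,x1,y1=roi
    q=P[y0:y1,x0:x1].reshape(-1,3);gg=g[y0:y1,x0:x1].ravel()
    s=(q[:,2]>.015)&(q[:,2]<.11)&(np.linalg.norm(q[:,:2]-[.58,-.14],axis=1)<.12)
    q=q[s];gg=gg[s]
    for nm,qq in(('sheet',q[gg>110]),('brick',q[gg<=110])):
        best=None;rng=np.random.default_rng(0)
        for _ in range(500):
            t=qq[rng.choice(len(qq),3,False)];n=np.cross(t[1]-t[0],t[2]-t[0]);n/=np.linalg.norm(n)+1e-12
            i=abs((qq-t[0])@n)<.003
            if best is None or i.sum()>best.sum():best=i
        c=qq[best].mean(0);n=np.linalg.svd(qq[best]-c)[2][2];n*=-np.sign(n[0])
        print(nm,len(qq),best.sum(),c,n,'elev',np.degrees(np.arcsin(n[2])),'yaw',np.degrees(np.arctan2(-n[1],-n[0])))
for f,roi,nm in((S,(150,290,215,390),'scene'),(D,(290,320,410,380),'side')):
    P=cloud(f);g=cv2.cvtColor(f['color'],cv2.COLOR_BGR2GRAY);hsv=cv2.cvtColor(f['color'],cv2.COLOR_BGR2HSV);x0,y0,x1,y1=roi
    m=np.zeros((480,640),bool);m[y0:y1,x0:x1]=1;m&=(P[...,2]<.05)
    for k,mm in(('head',m&(g<62)&(P[...,2]>.029)),('grip',m&(g>=68)&(g<135)&(P[...,2]>.021)&(P[...,2]<.030)),('trig',m&(hsv[...,1]>120)&(hsv[...,0]<25)&(P[...,2]>.003))):
        q=P[mm];
        if len(q)>5: print(nm,k,len(q),q.mean(0),cv2.minAreaRect(q[:,:2].astype(np.float32)))
```

```text
label tri [ 0.567  -0.1459  0.0779]
front edge [ 0.5289 -0.0632  0.004 ] [ 0.5053 -0.2074  0.004 ] 0.14610853841882449 yaw of +x -0.16184834940666254 side 0.124747648514857 -0.16093913652012456
sheet 1798 1153 [ 0.5954 -0.1465  0.0668] [-0.8006  0.1312  0.5847] elev 35.77958611450921 yaw -9.30684806426711
brick 787 463 [ 0.5688 -0.1356  0.0787] [-0.8091  0.1184  0.5756] elev 35.13876248354682 yaw -8.328203233425185
sheet 573 434 [ 0.6053 -0.1345  0.0757] [-0.8078  0.132   0.5745] elev 35.063836738425195 yaw -9.279188715947365
brick 407 199 [ 0.5741 -0.1257  0.0809] [-0.7957  0.1364  0.5902] elev 36.16830302625614 yaw -9.72425991131455
scene head 498 [0.553  0.3592 0.0331] ((0.5546503067016602, 0.35776054859161377), (0.036351826041936874, 0.08829978108406067), 68.57048034667969)
scene grip 497 [0.4799 0.3882 0.0268] ((0.5220305919647217, 0.3776550889015198), (0.053501855581998825, 0.1833527386188507), 72.17418670654297)
scene trig 17 [0.5236 0.3893 0.0188] ((0.5434184074401855, 0.3529607057571411), (0.04220954701304436, 0.11180969327688217), 44.74482345581055)
side grip 721 [0.4928 0.3927 0.0271] ((0.5236713886260986, 0.38001394271850586), (0.047452375292778015, 0.1814890205860138), 70.1953353881836)
side trig 27 [0.5221 0.4058 0.0183] ((0.5227935910224915, 0.4052905738353729), (0.010229039005935192, 0.008657368831336498), 61.50458526611328)
```

Run:
```python
from h import *
np.set_printoptions(precision=4,suppress=True)
S=pickle.load(open('pics/scene.pkl','rb'));D=pickle.load(open('pics/side.pkl','rb'))
PS,PD=cloud(S),cloud(D)
for nm,P,roi in(('A scene',PS,(225,220,312,305)),('A side',PD,(285,230,345,310)),('B scene',PS,(328,185,400,245))):
    x0,y0,x1,y1=roi;q=P[y0:y1,x0:x1].reshape(-1,3);q=q[(q[:,2]<.13)&(q[:,0]<.72)]
    t=q[q[:,2]>.108];print(nm,'zmax',np.percentile(q[:,2],99.8),'top mean',t.mean(0),'ymin',t[t[:,1].argmin()],'ymax',t[t[:,1].argmax()],len(t))
    p=np.polyfit(t[:,1],t[:,0],1);print('  edge yaw',np.arctan(-p[0]))
    f=q[(q[:,2]>.02)&(q[:,2]<.11)]
for nm,P in(('s',PS),('d',PD)):
    q=P.reshape(-1,3);q=q[(q[:,2]>.14)&(q[:,2]<.8)&(abs(q[:,1])<.7)&(q[:,0]>.5)]
    for lo in(-.6,-.4,-.2,0,.2,.4):
        r=q[(q[:,1]>lo)&(q[:,1]<lo+.2)]
        if len(r): print(nm,lo,'min x',np.percentile(r[:,0],1),'min z',np.percentile(r[:,2],1))
q=PS[205:240,270:302].reshape(-1,3);q=q[(q[:,2]>.012)&(q[:,2]<.024)];print('tape',q.mean(0),q.min(0),q.max(0))
```

```text
A scene zmax 0.11405070563153262 top mean [0.6284 0.1307 0.1109] ymin [0.6323 0.0532 0.1117] ymax [0.6234 0.2023 0.1109] 170
  edge yaw 0.042791801323651214
A side zmax 0.11321194363847856 top mean [0.6318 0.1329 0.1114] ymin [0.6373 0.0533 0.1112] ymax [0.6308 0.2027 0.1107] 92
  edge yaw 0.040946764346635973
B scene zmax 0.1139119818291546 top mean [ 0.6245 -0.1503  0.1106] ymin [ 0.6142 -0.2258  0.1092] ymax [ 0.6312 -0.0794  0.109 ] 141
  edge yaw -0.16539661877820336
s -0.6 min x 0.7230059540149238 min z 0.31530411422988697
s -0.4 min x 0.7237525516119435 min z 0.3163495354893592
s -0.2 min x 0.7239591398734402 min z 0.31711791747377494
s 0 min x 0.7244580855787042 min z 0.3182147511550411
s 0.2 min x 0.7245213872284013 min z 0.31858688947433
s 0.4 min x 0.7244646899018843 min z 0.3169272125764043
d -0.6 min x 0.7292400221909143 min z 0.323024341388826
d -0.4 min x 0.7291651021239429 min z 0.32375418364464814
d -0.2 min x 0.7289535700955697 min z 0.32288480632065975
d 0 min x 0.7288717242628003 min z 0.3243788824992521
d 0.2 min x 0.7286864422202024 min z 0.3238266723235315
d 0.4 min x 0.7284517735670228 min z 0.32106488413222584
tape [ 0.7141 -0.0003  0.0175] [ 0.6845 -0.0211  0.0121] [0.7392 0.0266 0.023 ]
```

```bash
python3 shift.py '0 0 -0.05 0
0 0 -0.04 -0.0' 1.0 20
```

```text
t: 0.3
tool_pos: [0.1567, -0.6303, 0.3216]
ee_rot: [-3.139, 0.0, 0.244]
force: [0.1, -2.1, 0.7]
opening: 1.001
grip_force: 0.0
```

```bash
r='' ; python3 shift.py '0.0374 -0.0319 0 0
0.0374 -0.0319 0 0
0.0374 -0.0319 0 0
0.0374 -0.0319 0 0
0.0374 -0.0319 0 0
0.0374 -0.0319 0 0
0.0374 -0.0319 0 0
0.0374 -0.0319 0 0
0.0374 -0.0319 0 0
0.0374 -0.0319 0 0'
python3 shift.py '0.0374 -0.032 0 0
0.0374 -0.032 0 0
0.0148 -0.0444 0 0
0.0148 -0.0444 0 0
0.0148 -0.0444 0 0
0.0148 -0.0444 0 0
0.0148 -0.0444 0 0
0.0148 -0.0444 0 0
0.0148 -0.0444 0 0
0.0148 -0.0444 0 0'
python3 shift.py '0.0148 -0.0444 0 0
0.0148 -0.0444 0 0
0.0148 -0.0444 0 0
0 0 0 0.13
0 0 0 0.13
0 0 0 0.13
0 0 0 0.13
0 0 0 0.098
0 0 0 0'
```

```text
t: 1.3
tool_pos: [0.4434, -0.2291, 0.3212]
ee_rot: [3.141, 0.0, 0.244]
force: [0.3, 0.3, 0.4]
opening: 1.002
grip_force: 0.0
t: 2.3
tool_pos: [0.529, 0.224, 0.321]
ee_rot: [3.141, 0.0, 0.243]
force: [0.9, -0.5, -0.4]
opening: 1.003
grip_force: 0.0
t: 3.2
tool_pos: [0.5399, 0.3623, 0.3208]
ee_rot: [3.141, 0.0, -0.374]
force: [0.1, -0.1, 0.5]
opening: 0.999
grip_force: 0.0
```

```bash
python3 shift.py '0 0 0.05 0
0 0 0.05 0
0 0 0.05 0
0 0 0.03 0
0 0 0 0'
python3 - <<'E'
from plant import ctrl
from h import *
np.set_printoptions(precision=4,suppress=True)
f=ctrl.grab_frame('wrist');pickle.dump(f,open('pics/w1.pkl','wb'));cv2.imwrite('pics/w1.png',f['color']);print(f['mtx'],f['pose'],ctrl.get_state()['tool_pos'])
E
```

```text
t: 3.7
tool_pos: [0.5373, 0.36, 0.1358]
ee_rot: [3.133, 0.006, -0.372]
force: [0.4, 0.6, 0.5]
opening: 0.998
grip_force: 0.0
[[371.6483   0.     316.8268]
 [  0.     371.6483 241.4335]
 [  0.       0.       1.    ]] [[-0.3635  0.8796  0.307   0.6143]
 [-0.9316 -0.346  -0.1118  0.3308]
 [ 0.0079 -0.3266  0.9451  0.2777]
 [ 0.      0.      0.      1.    ]] [0.539  0.3616 0.1393]
```

View pics/w1.png

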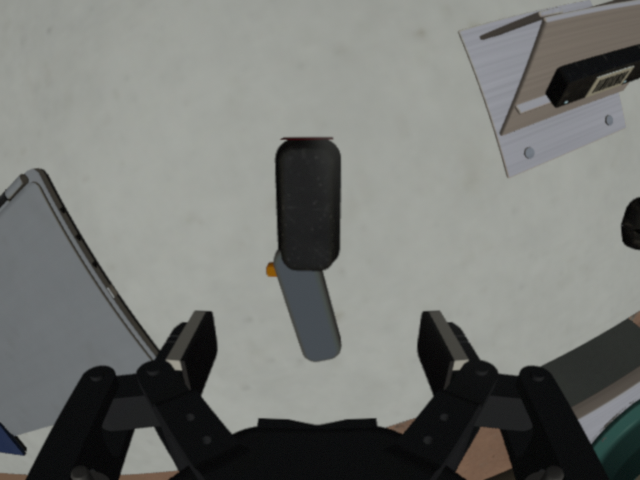

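The wrist view shows the head spanning columns 276–340 and rows 138–270, almost upright in the picture, with the window at the top and the trigger at (271,269). I'll cast those points onto the head's top plane.

```bash
cat >> h.py <<'E'
def wray(f,uv,z):
    K=f['mtx'];d=(np.array(uv,float)-K[:2,2])/K[0,0];r=np.linalg.norm(d);s=np.sin(r)/r if r>1e-9 else 1
    v=f['pose'][:3,:3]@np.array([d[0]*s,-d[1]*s,-np.cos(r)]);o=f['pose'][:3,3];return o+v*(z-o[2])/v[2]
E
python3 - <<'E'
from h import *
f=pickle.load(open('pics/w1.pkl','rb'))
g=cv2.cvtColor(f['color'],cv2.COLOR_BGR2GRAY)
m=np.zeros_like(g);m[125:280,250:360]=(g[125:280,250:360]<70);n,l,s,c=cv2.connectedComponentsWithStats(m);i=1+np.argmax(s[1:,4]);print(s[i],c[i])
con=cv2.findContours((l==i).astype(np.uint8),0,1)[0][0][:,0]
W=np.array([wray(f,p,.034)[:2] for p in con],np.float32);r=cv2.minAreaRect(W);print(r)
b=cv2.boxPoints(r);print(b)
print([wray(f,p,0.034) for p in((276,200),(340,200),(307,138),(308,270))])
E
```

```text
[ 269  138   71  142 8124] [307.5760709  204.10610537]
((0.5580355525016785, 0.3572402894496918), (0.048234399408102036, 0.09965481609106064), 63.2642936706543)
[[0.5026854  0.35811758]
 [0.59168625 0.3132853 ]
 [0.6133857  0.356363  ]
 [0.52438486 0.4011953 ]]
[array([0.57266866, 0.37440695, 0.034     ]), array([0.55688237, 0.33437435, 0.034     ]), array([0.60355896, 0.33971126, 0.034     ]), array([0.51734572, 0.37327901, 0.034     ])]
```

```bash
python3 -c "
from h import *
f=pickle.load(open('pics/w1.pkl','rb'))
for p in((60,200),(110,285),(150,350)): print(wray(f,p,.015))"
python3 shift.py '0.003 -0.0028 0.04 0
0 0 0.04 0
0 0 0.03 0
0 0 0.02 0
0 0 0 0
0 0 0 0'
```

```text
[0.64416779 0.55237205 0.015     ]
[0.55766824 0.5450409  0.015     ]
[0.48631279 0.54475013 0.015     ]
t: 4.35
tool_pos: [0.5453, 0.3653, 0.0136]
ee_rot: [-3.139, -0.002, -0.374]
force: [-0.5, 0.3, 1.4]
opening: 1.002
grip_force: 0.0
```

```bash
python3 shift.py '0 0 0.006 0
0 0 0.004 0
0 0 0 0'; python3 shift.py '0 0 0 0
0 0 0 0
0 0 0 0
0 0 0 0
0 0 0 0
0 0 0 0
0 0 0 0
0 0 0 0' 0.0 50; python3 shift.py '0 0 0 0
0 0 0 0'
```

```text
t: 4.65
tool_pos: [0.5441, 0.3639, 0.0016]
ee_rot: [-3.141, -0.0, -0.374]
force: [0.1, -0.5, -0.2]
opening: 1.0
grip_force: 0.0
t: 5.45
tool_pos: [0.5442, 0.3642, 0.0019]
ee_rot: [-3.141, -0.0, -0.374]
force: [-1.1, -0.2, 4.9]
opening: 0.535
grip_force: 51.4
t: 5.65
tool_pos: [0.5442, 0.3642, 0.0019]
ee_rot: [-3.141, -0.001, -0.374]
force: [-2.0, -0.8, 5.0]
opening: 0.534
grip_force: 51.4
```

```bash
python3 shift.py '0 0 -0.01 0
0 0 -0.03 0
0 0 -0.04 0
0 0 -0.04 0
0 0 -0.04 0
0 0 0 -0.143
0 0 0 -0.143
0 0 0 -0.143
0 0 0 -0.143
0 0 0 -0.143'; python3 shift.py '0 0 0 -0.143
0 0 0 -0.143
0 0 0 -0.143
0 0 0 -0.143
0 0 0 -0.143
0 0 0 -0.143
0 0 0 -0.143
0 0 0 -0.143';python3 shift.py '0 0 0 -0.143
0 0 0 -0.143
0 0 0 -0.143
0 0 0 0
0 0 0 0'
python3 - <<'E'
from plant import ctrl
from h import *
np.set_printoptions(precision=4,suppress=True)
s=ctrl.get_state();print(s['tool_pos'],s['ee_rot'])
for n in('side','scene'):
    f=ctrl.grab_frame(n);pickle.dump(f,open(f'pics/{n}2.pkl','wb'));cv2.imwrite(f'pics/{n}2.png',f['color'])
E
```

```text
t: 6.65
tool_pos: [0.5437, 0.3636, 0.1612]
ee_rot: [3.141, 0.001, 0.347]
force: [-0.2, -0.4, -2.0]
opening: 0.533
grip_force: 51.7
t: 7.45
tool_pos: [0.5437, 0.3635, 0.1611]
ee_rot: [-3.141, 0.001, 1.49]
force: [0.9, 1.0, -1.2]
opening: 0.534
grip_force: 51.7
t: 7.95
tool_pos: [0.5439, 0.3636, 0.161]
ee_rot: [-3.141, 0.0, 1.91]
force: [-0.6, -0.3, -0.6]
opening: 0.532
grip_force: 51.7
[0.5439 0.3636 0.161 ] [-3.1409  0.0001  1.9101]
```

View pics/side2.png

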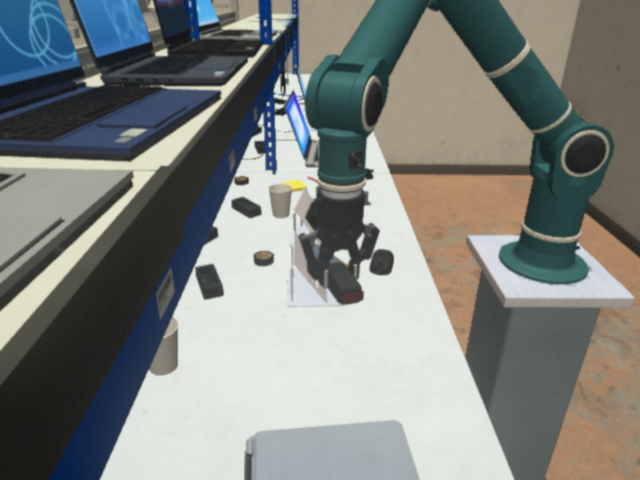

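The scanner is held in the jaws with the red window at (352,296). Next I move over to the top-left corner of the hub stand, to pivot the scanner in the grip.

```bash
python3 shift.py '-0.035 0.0086 0 0
-0.035 0.0086 0 0
-0.0345 0.0085 0 0
0 0 0.02 0
0 0 0.02 0
0 0 0 0' - 20; python3 shift.py '0 0 0.008 0
0 0 0.008 0
0 0 0.008 0
0 0 0 0'; python3 shift.py '0 0 0.008 0
0 0 0.008 0
0 0 0 0'
```

```text
t: 8.65
tool_pos: [0.6006, 0.2738, 0.1177]
ee_rot: [-3.136, 0.0, 1.915]
force: [-0.6, -1.3, -2.1]
opening: 0.534
grip_force: 51.7
t: 9.05
tool_pos: [0.6028, 0.2758, 0.0971]
ee_rot: [3.141, -0.001, 1.916]
force: [-1.0, 2.3, 3.5]
opening: 0.529
grip_force: 51.6
t: 9.35
tool_pos: [0.603, 0.2739, 0.0802]
ee_rot: [-3.141, 0.0, 1.914]
force: [-0.9, 2.7, 2.4]
opening: 0.53
grip_force: 50.9
```

Run:
```python
from plant import ctrl
from h import *
for n in('side','scene'):
    f=ctrl.grab_frame(n);pickle.dump(f,open(f'pics/{n}3.pkl','wb'));c=f['color']
    if n=='side': a=cv2.resize(c[200:360,240:420],None,fx=2.2,fy=2.2)
    else: b=cv2.resize(c[180:340,150:330],None,fx=2.2,fy=2.2)
cv2.imwrite('pics/p3.png',np.hstack([a,b]))
```

```text
(no output)
```

View pics/p3.png

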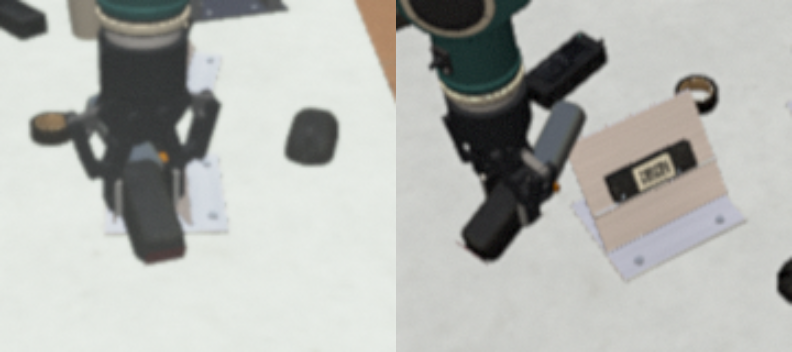

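The scanner is pivoting: the window end dips and the grip rides on the sheet's corner, with about 4 N on the wrist. I'll measure the dip from the depth image of the head's top face.

```bash
cat >> h.py <<'E'
def face(f,tcp,beam,width=.02):
    """head top-face: points ahead of fingers along the beam (horizontal yaw), in tool vertical plane"""
    P=cloud(f).reshape(-1,3)-tcp;g=cv2.cvtColor(f['color'],cv2.COLOR_BGR2GRAY).ravel()
    h=np.array([np.cos(beam),np.sin(beam),0]);l=np.array([-h[1],h[0],0])
    a=P@h;b=P@l;c=P[:,2]
    i=(a>.018)&(a<.09)&(abs(b)<width)&(c>-.07)&(c<.06)&(g<75)&(P[:,2]+tcp[2]>.006)
    q=np.c_[a,b,c][i];best=None;rng=np.random.default_rng(0)
    for _ in range(400):
        t=q[rng.choice(len(q),3,False)];n=np.cross(t[1]-t[0],t[2]-t[0]);n/=np.linalg.norm(n)+1e-12
        if abs(n[2])<.6: continue
        k=abs((q-t[0])@n)<.002
        if best is None or k.sum()>best.sum():best=k
    q0=q[best].mean(0);n=np.linalg.svd(q[best]-q0)[2][2];n*=np.sign(n[2])
    return len(q),best.sum(),q0,'dip',np.degrees(np.arctan2(n[0],n[2])),'roll',np.degrees(np.arctan2(n[1],n[2])),'a-range',np.percentile(q[best][:,0],[2,98]),'b-range',np.percentile(q[best][:,1],[2,98]),'offset at a=0',q0@n/n[2]
E
python3 - <<'E'
from h import *
np.set_printoptions(precision=4,suppress=True)
for n in('side3','scene3'): print(n,face(pickle.load(open(f'pics/{n}.pkl','rb')),np.array([.603,.274,.080]),1.914))
E
```

```text
side3 (192, np.int64(77), array([ 0.0511, -0.0072,  0.0047]), 'dip', np.float64(32.33951544687955), 'roll', np.float64(5.794486598640947), 'a-range', array([0.0211, 0.0645]), 'b-range', array([-0.0197,  0.014 ]), 'offset at a=0', np.float64(0.03632251938485531))
scene3 (355, np.int64(175), array([0.0391, 0.0023, 0.0155]), 'dip', np.float64(24.48817354075588), 'roll', np.float64(2.3546536217622527), 'a-range', array([0.0187, 0.0585]), 'b-range', array([-0.0137,  0.0189]), 'offset at a=0', np.float64(0.03340456554125605))
```

```bash
python3 shift.py '0 0 0.008 0
0 0 0.008 0
0 0 0 0
0 0 0 0' - 20;python3 - <<'E'
from plant import ctrl
from h import *
np.set_printoptions(precision=4,suppress=True)
s=ctrl.get_state()
for n in('side','scene'):
    f=ctrl.grab_frame(n);pickle.dump(f,open(f'pics/{n}4.pkl','wb'))
    print(face(f,s['tool_pos'],s['ee_rot'][2]))
print(s['tool_pos'],s['grip_force'])
E
```

```text
t: 9.85
tool_pos: [0.6025, 0.2741, 0.0646]
ee_rot: [-3.14, -0.0, 1.914]
force: [-0.8, 1.7, 0.8]
opening: 0.535
grip_force: 48.7
(143, np.int64(62), array([ 0.0452, -0.0094, -0.0001]), 'dip', np.float64(35.30623886973175), 'roll', np.float64(-4.911844497142483), 'a-range', array([0.019 , 0.0594]), 'b-range', array([-0.0199,  0.0149]), 'offset at a=0', np.float64(0.03268057992988005))
(347, np.int64(174), array([0.0368, 0.0033, 0.0101]), 'dip', np.float64(35.485192107013894), 'roll', np.float64(3.3213942422369094), 'a-range', array([0.019 , 0.0548]), 'b-range', array([-0.0127,  0.0181]), 'offset at a=0', np.float64(0.03651618715359112))
[0.6025 0.2741 0.0646] 48.72185152256861
```

```bash
python3 shift.py '0 0 -0.01 0
0 0 -0.03 0
0 0 -0.04 0
0 0 -0.035 0' 0.0 80; python3 shift.py '0 0 0 0.1483
0 0 0 0.1483
0 0 0 0.1483
0 0 0 0.1483
0 0 0 0.1483
0 0 0 0.1483
0 0 0 0.1483';python3 shift.py '0 0 0 0.1483
0 0 0 0.1483
0 0 0 0.1483
0 0 0 0.1483
0 0 0 0.1483
0 0 0 0.1483
0 0 0 0.1483
0 0 0 0
0 0 0 0'
```

```text
t: 10.35
tool_pos: [0.6035, 0.2735, 0.1821]
ee_rot: [-3.142, 0.001, 1.913]
force: [0.7, -0.6, -1.3]
opening: 0.521
grip_force: 81.9
t: 11.05
tool_pos: [0.6034, 0.2734, 0.1807]
ee_rot: [3.141, 0.0, 0.869]
force: [-0.6, -0.4, -1.8]
opening: 0.523
grip_force: 81.9
t: 11.95
tool_pos: [0.6033, 0.274, 0.1806]
ee_rot: [3.141, -0.0, -0.159]
force: [0.0, -0.3, -1.0]
opening: 0.52
grip_force: 81.9
```

```bash
python3 shift.py '-0.0103 0.0419 0 0
-0.0103 0.0419 0 0
-0.0103 0.0419 0 0
-0.0103 0.0419 0 0
-0.0103 0.0419 0 0
-0.0103 0.0419 0 0
-0.0103 0.0419 0 0
-0.0103 0.0419 0 0
-0.0103 0.0419 0 0
-0.0103 0.0422 0 0'; python3 shift.py '0 0 0.0245 0
0 0 0 0
0 0 0 0
0 0 0 0';  python3 - <<'E'
from plant import ctrl
from h import *
np.set_printoptions(precision=4,suppress=True)
s=ctrl.get_state()
for n in('side','scene','wrist'):
    f=ctrl.grab_frame(n);pickle.dump(f,open(f'pics/{n}5.pkl','wb'))
    if n!='wrist': print(face(f,s['tool_pos'],s['ee_rot'][2]))
    c=f['color']
    if n=='side': a=cv2.resize(c[150:270,270:405],None,fx=2.9,fy=2.9)
    elif n=='scene': b=cv2.resize(c[185:305,290:425],None,fx=2.9,fy=2.9)
print(s['tool_pos'],s['ee_rot'])
w=cv2.resize(c,(336,252))
o=np.zeros((600,788,3),np.uint8);ab=np.hstack([a,b]);o[:348,:ab.shape[1]]=ab;o[348:600,:336]=w;cv2.imwrite('pics/p5.png',o)
E
```

```text
t: 12.95
tool_pos: [0.433, -0.1245, 0.1807]
ee_rot: [3.141, -0.001, -0.159]
force: [-0.0, 0.2, -0.8]
opening: 0.517
grip_force: 82.1
t: 13.35
tool_pos: [0.4348, -0.1219, 0.1566]
ee_rot: [-3.141, -0.001, -0.159]
force: [0.3, 0.3, -1.6]
opening: 0.519
grip_force: 82.2
(91, np.int64(59), array([0.0347, 0.0094, 0.0122]), 'dip', np.float64(31.716603464583727), 'roll', np.float64(7.809456511697772), 'a-range', array([0.0189, 0.0524]), 'b-range', array([-0.005 ,  0.0197]), 'offset at a=0', np.float64(0.0349438115762385))
(5, np.int64(5), array([ 0.0265, -0.0057,  0.0166]), 'dip', np.float64(34.48725721873768), 'roll', np.float64(-8.176821323344132), 'a-range', array([0.0195, 0.0446]), 'b-range', array([-0.0105, -0.0001]), 'offset at a=0', np.float64(0.03563871645427865))
[ 0.4348 -0.1219  0.1566] [-3.1413 -0.0012 -0.1593]
```

View pics/p5.png

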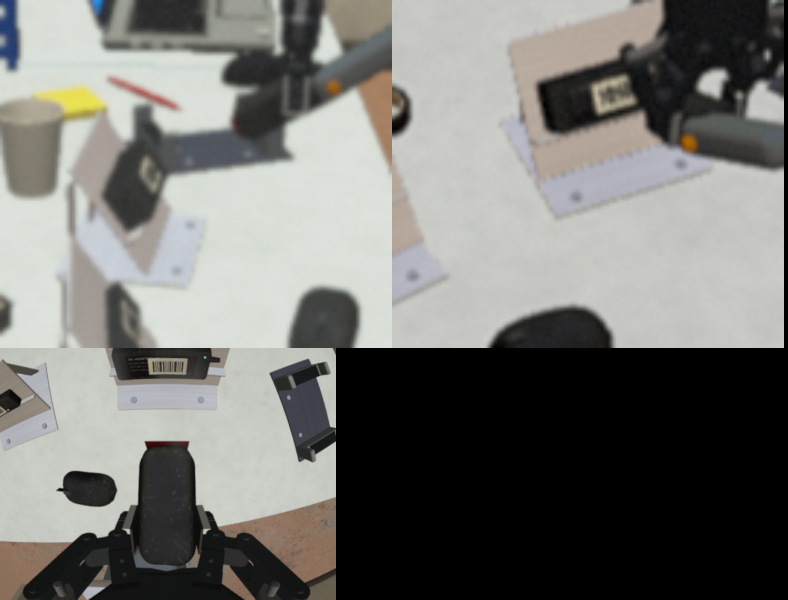

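The wrist view shows the red window at about (320,183) and the brick label at (321,34), nearly in line. The side view shows the scanner dipping towards the label. I'll measure both from the wrist depth and two-view rays.

```bash
cat >> h.py <<'E'
def wcloud(f):
    K=f['mtx'];v,u=np.mgrid[:480,:640];d=np.stack([(u-K[0,2])/K[0,0],(v-K[1,2])/K[1,1]],-1);r=np.linalg.norm(d,axis=-1)+1e-9
    t=np.tan(r)/r;z=f['z_map'];P=np.stack([d[...,0]*t*z,-d[...,1]*t*z,-z],-1)
    return P@f['pose'][:3,:3].T+f['pose'][:3,3]
def plane(q,tol=.002):
    best=None;rng=np.random.default_rng(0)
    for _ in range(300):
        t=q[rng.choice(len(q),3,False)];n=np.cross(t[1]-t[0],t[2]-t[0]);n/=np.linalg.norm(n)+1e-12
        k=abs((q-t[0])@n)<tol
        if best is None or k.sum()>best.sum():best=k
    c=q[best].mean(0);n=np.linalg.svd(q[best]-c,full_matrices=False)[2][2];return c,n*np.sign(n[2]),best.sum()
E
cat > look.py <<'E'
from h import *
import sys
np.set_printoptions(precision=4,suppress=True)
k=sys.argv[1]
f=pickle.load(open(f'pics/wrist{k}.pkl','rb'));D=pickle.load(open(f'pics/side{k}.pkl','rb'))
P=wcloud(f);g=cv2.cvtColor(f['color'],cv2.COLOR_BGR2GRAY);hs=cv2.cvtColor(f['color'],cv2.COLOR_BGR2HSV)
m=np.zeros_like(g,bool);m[190:400,270:365]=1;m&=(g<90)&(P[...,2]>.1)
c,n,ct=plane(P[m]);print('head top',c,n,ct,m.sum())
print('normal tilt',np.degrees(np.arccos(n[2])),'az',np.degrees(np.arctan2(n[1],n[0])))
red=np.zeros_like(g,bool);red[160:215,250:390]=1;red&=(hs[...,1]>110)&((hs[...,0]<10)|(hs[...,0]>170))&(f['color'][...,2]>60)
yx=np.argwhere(red);rc=yx.mean(0)[::-1];print('red wrist px',rc,len(yx),yx.min(0),yx.max(0),'red pts',np.median(P[red],0))
# left/right edges of the head at two rows -> heading
for row in (230,300,340):
    cols=np.where(m[row])[0];print(row,cols.min(),cols.max(),P[row,cols.min()+3],P[row,cols.max()-3],P[row,(cols.min()+cols.max())//2])
lab=np.zeros_like(g,np.uint8);lab[0:62,270:375]=(g[0:62,270:375]>100)
lab=cv2.morphologyEx(lab,cv2.MORPH_CLOSE,np.ones((7,7)));nn,l,s,cc=cv2.connectedComponentsWithStats(lab)
for i in range(1,nn):
    if s[i,4]>100: print('label?',s[i],cc[i],np.median(P[l==i],0),plane(P[l==i])[:2])
hd=cv2.cvtColor(D['color'],cv2.COLOR_BGR2HSV);r2=np.zeros((480,640),bool);r2[175:210,340:375]=1;r2&=(hd[...,1]>100)&((hd[...,0]<10)|(hd[...,0]>170))
yx=np.argwhere(r2)
if len(yx): print('red side px',yx.mean(0)[::-1],len(yx),'tri',tri([D],[yx.mean(0)[::-1]]) if 0 else np.median(cloud(D)[r2],0))
E
python3 look.py 5
```

```text
head top [ 0.4537 -0.1251  0.1772] [ 0.5313 -0.0672  0.8445] 17846 19756
normal tilt 32.37931167167228 az -7.206935486709921
red wrist px [323.4775 180.9369] 222 [179 277] [186 357] red pts [ 0.4891 -0.1334  0.1426]
230 270 364 [ 0.4762 -0.1115  0.1608] [ 0.471  -0.1454  0.1617] [ 0.4743 -0.1286  0.1637]
300 270 364 [ 0.4531 -0.1084  0.1749] [ 0.4486 -0.1411  0.1764] [ 0.4525 -0.1251  0.1785]
340 270 364 [ 0.4413 -0.1069  0.1843] [ 0.4363 -0.1389  0.1845] [ 0.4398 -0.1231  0.1855]
label? [ 281   19   76   32 2270] [318.6885  34.2837] [ 0.5658 -0.1442  0.0805] (array([ 0.5657, -0.1444,  0.0802]), array([-0.8117,  0.1317,  0.569 ]))
label? [270  58 105   4 332] [321.009   59.8765] [ 0.5595 -0.1447  0.0187] (array([ 0.5596, -0.1453,  0.0221]), array([ 0.9784, -0.156 ,  0.1354]))
```

```bash
python3 shift.py '-0.002 0 0.003 0
0 0 0 0
0 0 0 0
0 0 0 0';  python3 - <<'E'
from plant import ctrl
from h import *
s=ctrl.get_state();print(s['tool_pos'],s['ee_rot'])
for n in('side','wrist'):
    f=ctrl.grab_frame(n);pickle.dump(f,open(f'pics/{n}6.pkl','wb'))
E
sed -i 's/m\[190:400,270:365\]/m[190:340,240:400]/;s/(230,300,340)/(210,230,250,270,300)/' look.py; python3 look.py 6
```

```text
t: 13.9
tool_pos: [0.4319, -0.1226, 0.1528]
ee_rot: [3.142, -0.0, -0.162]
force: [0.6, 0.3, -1.0]
opening: 0.516
grip_force: 82.2
[ 0.43186344 -0.12257036  0.15278548] [ 3.14156025e+00 -3.09245791e-05 -1.62275375e-01]
head top [ 0.4596 -0.1276  0.1678] [ 0.5264 -0.0844  0.8461] 12800 17443
normal tilt 32.21429993138736 az -9.104855032830523
red wrist px [324.3859 181.1079] 241 [179 277] [186 357] red pts [ 0.4859 -0.1345  0.1388]
210 270 366 [ 0.4803 -0.1131  0.1527] [ 0.4744 -0.1483  0.152 ] [ 0.4782 -0.1308  0.1561]
230 266 370 [ 0.4728 -0.1101  0.1539] [ 0.4655 -0.149   0.1509] [ 0.4719 -0.1297  0.1614]
250 265 371 [ 0.4657 -0.1086  0.1574] [ 0.4571 -0.1483  0.1518] [ 0.4651 -0.1286  0.1646]
270 264 371 [ 0.4584 -0.107   0.16  ] [ 0.4508 -0.1468  0.1576] [ 0.4589 -0.1272  0.1687]
300 259 374 [ 0.4449 -0.1017  0.1588] [ 0.4378 -0.1465  0.1592] [ 0.4491 -0.1253  0.1736]
label? [ 278   13   78   32 2376] [316.444   28.3123] [ 0.5658 -0.1443  0.0804] (array([ 0.5657, -0.1444,  0.0801]), array([-0.8113,  0.1301,  0.5699]))
label? [270  53 105   9 880] [321.8864  57.2955] [ 0.5583 -0.147   0.0169] (array([ 0.5586, -0.1468,  0.0168]), array([-0.825 ,  0.1339,  0.5491]))
```

Dip is 32.2° against the label's 34.8°, so about 2.6° off square. The aim misses the centre by about 1 mm and the range is 99.5 mm. Nothing has drifted since the last frame, so I'll hold here.

```bash
python3 shift.py '0 0 0 0
0 0 0 0
0 0 0 0
0 0 0 0
0 0 0 0
0 0 0 0
0 0 0 0
0 0 0 0
0 0 0 0
0 0 0 0'; python3 shift.py '0 0 0 0
0 0 0 0
0 0 0 0
0 0 0 0
0 0 0 0
0 0 0 0
0 0 0 0
0 0 0 0
0 0 0 0
0 0 0 0'
python3 - <<'E'
from plant import ctrl
from h import *
for n in('side','wrist'):
    f=ctrl.grab_frame(n);pickle.dump(f,open(f'pics/{n}7.pkl','wb'))
E
python3 look.py 7 | head -3
python3 - <<'E'
# cradle from this wrist view + scene fit
from h import *
np.set_printoptions(precision=4,suppress=True)
f=pickle.load(open('pics/wrist7.pkl','rb'));P=wcloud(f)
b=(P[...,2]>.042)&(P[...,2]<.053)&(P[...,0]>.39)&(P[...,0]<.62)&(P[...,1]<-.28)&(P[...,1]>-.5)
n,l,s,c=cv2.connectedComponentsWithStats(b.astype(np.uint8))
for i in range(1,n):
    if s[i,4]>15: print(s[i,4],c[i],P[l==i].mean(0),cv2.minAreaRect(P[l==i][:,:2].astype(np.float32)))
E
```

```text
t: 15.0
tool_pos: [0.4318, -0.1226, 0.1528]
ee_rot: [3.142, 0.0, -0.162]
force: [-0.4, -0.1, -1.2]
opening: 0.518
grip_force: 82.2
t: 16.0
tool_pos: [0.4318, -0.1226, 0.1528]
ee_rot: [3.142, 0.0, -0.162]
force: [0.3, 0.8, -1.4]
opening: 0.515
grip_force: 82.2
head top [ 0.4597 -0.1269  0.1677] [ 0.5322 -0.0527  0.845 ] 12809 17444
normal tilt 32.330360316014314 az -5.658095680459893
red wrist px [322.4701 180.9701] 234 [179 277] [186 357] red pts [ 0.4863 -0.1338  0.1389]
250 [622.688  33.068] [ 0.5707 -0.4072  0.0468] ((0.5708003640174866, -0.40849149227142334), (0.021542133763432503, 0.011896995827555656), 16.615219116210938)
352 [555.4347  59.7812] [ 0.5423 -0.3224  0.047 ] ((0.5424656867980957, -0.32358524203300476), (0.02240345999598503, 0.010819762013852596), 18.8866024017334)
269 [597.0037 201.4275] [ 0.4261 -0.3614  0.0469] ((0.42503511905670166, -0.36254456639289856), (0.022395316511392593, 0.011173681356012821), 14.682267189025879)
```

The hold is done: 2 s with the same pose before and after. From the cheek tops, the cradle centre is (0.498,-0.3855) with yaw 0.32. Moving there now.

```bash
python3 shift.py '0 0 -0.025 0
0 0 -0.025 0
0.0216 0.0395 0 0
0.0216 0.0395 0 0
0.0216 0.0395 0 0
0.0216 0.0395 0 0
0.0216 0.0395 0 0
0.0216 0.0395 0 0'; python3 shift.py '0 0 0 -0.1205
0 0 0 -0.1205
0 0 0 -0.1205
0 0 0 -0.1205
0 0 0 0
0 0 0.04 0
0 0 0.04 0
0 0 0.02 0
0 0 0 0
0 0 0 0'
python3 - <<'E'
from plant import ctrl
from h import *
np.set_printoptions(precision=4,suppress=True)
s=ctrl.get_state();print(s['tool_pos'],s['ee_rot'])
f=ctrl.grab_frame('wrist');pickle.dump(f,open('pics/wrist8.pkl','wb'));cv2.imwrite('pics/w8.png',f['color'])
E
```

```text
t: 16.9
tool_pos: [0.5216, -0.3792, 0.2025]
ee_rot: [-3.142, 0.0, -0.163]
force: [0.7, 0.7, -1.1]
opening: 0.516
grip_force: 82.2
t: 17.9
tool_pos: [0.5218, -0.3775, 0.1032]
ee_rot: [3.141, -0.0, 0.318]
force: [0.9, 0.3, -0.6]
opening: 0.516
grip_force: 82.3
[ 0.5218 -0.3775  0.1032] [ 3.1415 -0.0002  0.3181]
```

View pics/w8.png

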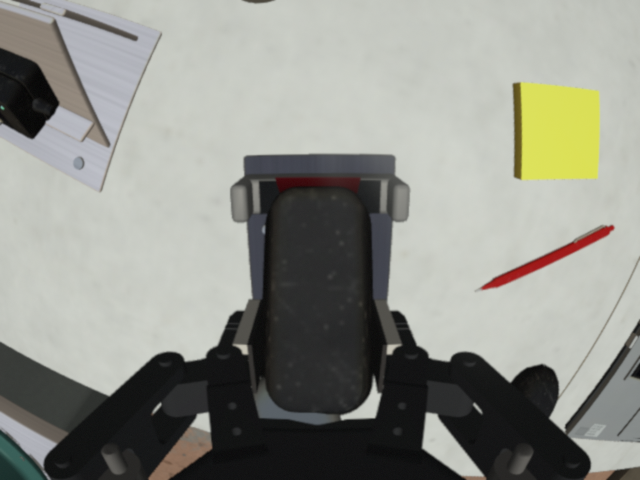

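The head (columns 265–372) is centred between the far saddle's cheeks (235–405) and aligned with the cradle. I'll lower with a lighter grip so it levels itself on the pads.

```bash
python3 shift.py '0 0 0.03 0
0 0 0.008 0
0 0 0.006 0
0 0 0.006 0
0 0 0 0' 0.0 30;python3 shift.py '0 0 0.006 0
0 0 0.006 0
0 0 0 0'
python3 - <<'E'
from plant import ctrl
from h import *
np.set_printoptions(precision=4,suppress=True)
f=ctrl.grab_frame('wrist');P=wcloud(f);g=cv2.cvtColor(f['color'],cv2.COLOR_BGR2GRAY)
m=np.zeros_like(g,bool);m[200:380,280:355]=1;c,n,k=plane(P[m&(g<90)]);print(c,n,k,(m&(g<90)).sum(), 'tilt along beam',np.degrees(np.arctan2(n[0]*np.cos(.318)+n[1]*np.sin(.318),n[2])))
E
```

```text
t: 18.45
tool_pos: [0.5213, -0.3791, 0.0556]
ee_rot: [3.139, 0.001, 0.318]
force: [-6.3, 1.4, 11.0]
opening: 0.518
grip_force: 83.6
t: 18.75
tool_pos: [0.5215, -0.3809, 0.0442]
ee_rot: [3.136, 0.0, 0.317]
force: [-6.2, -2.2, 12.4]
opening: 0.515
grip_force: 86.5
[ 0.5439 -0.373   0.0705] [0.2226 0.0933 0.9704] 13364 13500 tilt along beam 13.925891379162843
```

```bash
python3 shift.py '0 0 0.005 0
0 0 0.004 0
0 0 0.002 0
0 0 0 0'
python3 - <<'E'
from plant import ctrl
from h import *
np.set_printoptions(precision=4,suppress=True)
f=ctrl.grab_frame('wrist');P=wcloud(f);g=cv2.cvtColor(f['color'],cv2.COLOR_BGR2GRAY)
m=np.zeros_like(g,bool);m[200:380,280:355]=1;c,n,k=plane(P[m&(g<90)]);print(c,n,k, 'tilt',np.degrees(np.arctan2(n[0]*np.cos(.318)+n[1]*np.sin(.318),n[2])))
E
```

```text
t: 19.2
tool_pos: [0.5227, -0.381, 0.0337]
ee_rot: [3.135, -0.002, 0.317]
force: [-4.1, -2.4, 10.2]
opening: 0.52
grip_force: 88.9
[ 0.546  -0.3728  0.0652] [0.047  0.038  0.9982] 12934 tilt 3.2432862703153758
```

```bash
python3 shift.py '0 0 0.0015 0
0 0 0.001 0
0 0 0 0'; python3 shift.py '0 0 0 0
0 0 0 0
0 0 0 0
0 0 0 0
0 0 0 0' 0.75 20; python3 shift.py '0 0 0 0
0 0 0 0
0 0 0 0
0 0 0 0' 1.0; python3 shift.py '0 0 -0.02 0
0 0 -0.03 0
0 0 -0.05 0
0 0 -0.05 0
0 0 -0.03 0
0 0 0 0
0 0 0 0'
python3 - <<'E'
from plant import ctrl
from h import *
np.set_printoptions(precision=4,suppress=True)
f=ctrl.grab_frame('wrist');P=wcloud(f);g=cv2.cvtColor(f['color'],cv2.COLOR_BGR2GRAY)
a=cv2.resize(f['color'],(400,300));b=ctrl.grab_frame('scene')['color'];s=ctrl.grab_frame('side')['color']
d=cv2.resize(b,(400,300));e=cv2.resize(s[130:280,250:450],(400,300))
cv2.imwrite('pics/end.png',np.vstack([np.hstack([a,d]),np.hstack([e,cv2.resize(b[150:270,400:560],(400,300))])]))
q=P.reshape(-1,3);i=(np.linalg.norm(q[:,:2]-[.545,-.37],axis=1)<.02)&(q[:,2]>.04);print(plane(q[i]))
i=(np.linalg.norm(q[:,:2]-[.44,-.405],axis=1)<.015)&(q[:,2]>.045);print(i.sum() and plane(q[i]))
E
```

```text
t: 19.55
tool_pos: [0.5222, -0.3812, 0.0316]
ee_rot: [3.135, -0.001, 0.317]
force: [-6.4, -2.3, 13.0]
opening: 0.518
grip_force: 89.6
t: 20.05
tool_pos: [0.5214, -0.3772, 0.0271]
ee_rot: [-3.141, 0.0, 0.32]
force: [-0.6, -0.5, -0.4]
opening: 0.754
grip_force: 0.0
t: 20.45
tool_pos: [0.5214, -0.3775, 0.0272]
ee_rot: [-3.142, 0.0, 0.32]
force: [-0.0, -0.4, 0.0]
opening: 0.998
grip_force: 0.0
t: 21.15
tool_pos: [0.5214, -0.3776, 0.208]
ee_rot: [3.14, -0.0, 0.319]
force: [-0.2, 1.2, 0.2]
opening: 1.001
grip_force: 0.0
(array([ 0.5309, -0.3745,  0.2831]), array([0.9503, 0.3093, 0.0367]), np.int64(6226))
(array([ 0.4412, -0.4064,  0.0585]), array([-0.0437,  0.0813,  0.9957]), np.int64(652))
```

View pics/end.png

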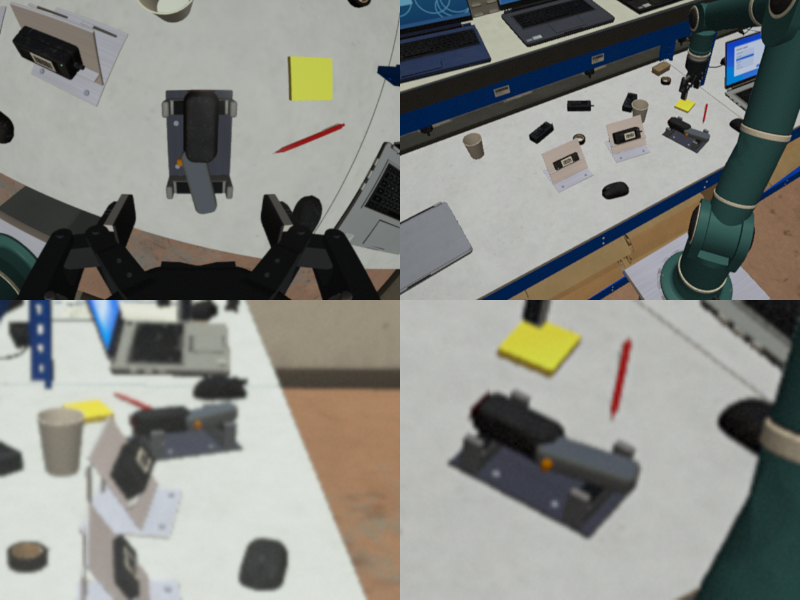

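The scanner lies lengthwise in both saddles: the head is at (201,125) in the wrist view, and the grip top at 58.5 mm is what a flat lie on the pads gives. The mouse, tape and cups are where they were. Handing in.

```bash
python3 -c "
from plant import ctrl
print(ctrl.finish_job())"
```

```text
the job is handed in; nothing more can be done
None
```

The scanner was held still on the brick label for 2 s, about 10 cm away, aimed within about 1 mm of its middle and about 2.6° off square; it now lies released in both cradle saddles with the mouse, tape and cup unmoved, and the job is handed in with no verdict returned.

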